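# Open a stamp exposure unit to its green mark and hold the lid

### The job

Unclamp the lid of the stamp exposure unit: turn its three black knobs, one after another, anticlockwise all the way to their end stops, so that the steel fingers swing off the lid. Then lift the sprung amber lid by its handle until its white pointers stand in the green sector, never up into the red, and keep it still there while I slide the stamp plate out in its shade: you finish while holding the lid, without letting go. Leave everything else on the table where it is.

Things in the scene. Friction and masses are not known exactly. Their poses are not given: they have to be found in the camera images.
- unit: grey stamp exposure unit fixed on the table, 340 deep (x), 420 wide (y), top of case 80 mm above the table, amber lid in an aluminium frame on top, hinged at the far edge. Origin on the table under it; x towards the hinge, y to its left, z up; turned by up to 0.22 rad. Knobs in a row on the front ledge at unit x = -170 mm, y = +120, 0, -120 mm
- knob_left_grip (a point): grip point of the left (+y side) knob, on its upright axis, 128 mm above the table: a black upright bar 46 mm long, 16 thick, from 104 to 146 mm above the table, to be pinched across its thickness. Turns with the knob: x along the bar to the tip of the steel clamp finger below it (40 mm from the axis, 14 wide, top 103.5 mm above the table), y across the bar, z up
- knob_left (a joint): turn of the left (+y side) knob in rad, anticlockwise from above: 0 = clamp finger square over the lid's front rim (stop), 1.45 = swung off, along the rim (end stop). Starts at 0 to 0.2. Friction about 0.08 N m; it stays where it is left. Its finger blocks the lid until about 1.05
- knob_mid_grip (a point): grip point of the middle knob, on its upright axis, 128 mm above the table: a black upright bar 46 mm long, 16 thick, from 104 to 146 mm above the table, to be pinched across its thickness. Turns with the knob: x along the bar to the tip of the steel clamp finger below it (40 mm from the axis, 14 wide, top 103.5 mm above the table), y across the bar, z up
- knob_mid (a joint): turn of the middle knob in rad, anticlockwise from above: 0 = clamp finger square over the lid's front rim (stop), 1.45 = swung off, along the rim (end stop). Starts at 0 to 0.2. Friction about 0.08 N m; it stays where it is left. Its finger blocks the lid until about 1.05
- knob_right_grip (a point): grip point of the right (-y side) knob, on its upright axis, 128 mm above the table: a black upright bar 46 mm long, 16 thick, from 104 to 146 mm above the table, to be pinched across its thickness. Turns with the knob: x along the bar to the tip of the steel clamp finger below it (40 mm from the axis, 14 wide, top 103.5 mm above the table), y across the bar, z up
- knob_right (a joint): turn of the right (-y side) knob in rad, anticlockwise from above: 0 = clamp finger square over the lid's front rim (stop), 1.45 = swung off, along the rim (end stop). Starts at 0 to 0.2. Friction about 0.08 N m; it stays where it is left. Its finger blocks the lid until about 1.05
- lid_angle (a joint): opening angle of the lid in rad, 0 = shut; the edge near the robot rises. A hinge spring and its weight pull it shut: about 6 to 8 N upward at the handle starts it, 9 to 13 N holds it in the green; it never stays open by itself. Green sector 0.45 to 0.63 (middle 0.54), red sector 0.75 to 1.05
- green_mark (a point): middle of the green sector on the left quadrant scale, a flat arc of 125 mm radius about the hinge axis, fixed on the unit beside the lid (one on each side; green, above it red). A white pointer on each edge of the lid runs along the scale
- lid: the lid: amber pane in an aluminium frame 14 mm thick, 320 mm wide, 269 mm from hinge to front edge, with a bow handle on its front rail: a round black bar 12 mm thick, 104 mm long, parallel to the hinge, its axis 42 mm above the lid's top face, on two posts 100 mm apart. Origin on the hinge axis; x along the lid away from the handle, y along the hinge, z square to the lid
- lid_grip (a point): middle of the handle's round bar, 136 mm above the table while the lid is shut, then 210 mm in front of the hinge axis and 49 mm above it; y along the bar. The bar can turn between the fingers as the lid rises
- lid_hinge (a point): middle of the lid's hinge axis, 87 mm above the table; the axis runs along this frame's y
- marker_pink: paint marker lying on the left of the table: black barrel, pink cap, 140 mm long, 16 mm thick. Bystander. Origin under its middle, x along it
- marker_blue: paint marker with a blue cap, 140 mm long, 16 mm thick, lying on the right of the table. Bystander. Origin under its middle, x along it
- marker_green: paint marker with a green cap, 140 mm long, 16 mm thick, lying on the table just in front of the unit, between it and the robot. Bystander. Origin under its middle, x along it
- stamp: finished wooden hand stamp, 36 x 36 mm and 47 mm tall, standing on the left shoulder of the unit's case (top of the shoulder 80 mm above the table). Bystander. Origin under its middle, z up
- tile: plain wooden tile 60 x 60 x 12 mm on the right of the table. Bystander. Origin under its middle
- pastel_box: open orange box of oil pastels, 130 x 180 x 22 mm, on the left of the table. Bystander. Origin under its middle
- marker_jar: clear jar 76 mm across and 90 mm tall with four markers standing in it (about 155 mm tall in all), on the right of the table. Bystander. Origin under its middle

How it is judged (in metres and radians):
On the way, in this order (a step that is already met when the one before it is completed fails the run):
1. all three knobs are turned to their end stops while the lid is still shut (value of joint each of knob_left, knob_mid, knob_right above 1.33 rad and value of joint lid_angle below 0.05 rad), for 0.1 s.
2. the lid is lifted into the green sector (value of joint lid_angle between 0.45 and 0.63 rad), for 0.3 s.
At the end, for the whole second after the job is handed in: All three knobs at their anticlockwise end stops (within 0.12 rad), the lid standing still (under 0.06 rad/s) in the green sector (0.45 to 0.63 rad), held by the fingers (at least 3 N) at its handle (grasp point within 60 mm of the middle of the bar) (all of step 2 and value of joint each of knob_left, knob_mid, knob_right above 1.33 rad and velocity of joint lid_angle between -0.06 and 0.06 rad/s and contact force between the fingers and lid above 3 N and distance between the grasp point and lid_grip below 0.06 m); the arm keeps its last pose, push and grip.
It fails at once if the lid is lifted into the red sector (0.75 rad) (value of joint lid_angle above 0.75 rad).
It fails at once if a bystander is moved by more than 30 mm (distance of any of marker_pink, marker_blue, marker_green, stamp, tile, pastel_box, marker_jar from where it was at the start of the episode above 0.03 m).
It fails at once if a bystander touches or props the lid (contact force between any of marker_pink, marker_blue, marker_green, stamp, tile, pastel_box, marker_jar and lid above 0.5 N).
It also fails if it takes over 72 s, if anything falls off the work surface, if the arm or the gripper's body presses on something with over 40 N, if the wrist force passes 120 N, or if a joint passes its speed limit or range.

### The arm

A 6-joint arm with a two-finger parallel gripper is mounted at the origin on the work surface. World frame = base frame: x ahead of the robot, y to its left, z up, the work surface at z = 0. Lengths are in mm, angles in rad, forces in N, time in s.
With the tool pointing down it reaches from about 350 to 875 mm from the base axis. Payload 4.2 kg.
Tool frame: the origin (TCP) lies on the centre line of the jaws, within the pads' length; the fingertips stand r.tcp_to_tips ahead of it and the grasp point (between the pads) lies 6 mm ahead of it (r.tcp_to_tips is the distance from the TCP to the fingertips, in mm); z points along the fingers, y is the line along which they close (so a half turn about z gives the same grasp; the last joint's range is limited). The gripper opens to 87 mm and grips with 3 to 60 N. Pads are 19 mm wide; open, the fingers measure 117 mm over their backs; the gripper's body (75 mm by 190 mm) begins 51 mm behind the grasp point.
Start: joints at [-0.854, 0.385, 0.008, 0, -1.194, -0.259], TCP at [276.246, -560.613, 247.55] pointing down, gripper open.
Joint ranges: [-3.14, 3.14], [-1.21, 2.06], [-1.07, 1.41], [-3.16, 2.05], [-2.99, -0.16], [-3.1, 3.1]. Speed limits (rad/s): [2.79, 2.79, 3.14, 3.14, 3.14, 3.14].

### API

Orientations are given as a unit quaternion [w, x, y, z].
In Python, from plant import r gives the robot as it stands.
- The arm moves only by the tool send_rows, never from a script. Its argument "rows" is a list of rows, each a list of 4 numbers: the shift along the tool's x, y, z in mm, then the turn about the tool's z in degrees. A call has exactly 5 rows; each row is the pose to reach, as a shift and turn from the pose commanded when the call began, along the tool's axes at that moment; what a row does not reach only later rows make up. A row lasts 1/8 s, in which the tool goes at most 62.5 mm and 10.7 degrees, less where a joint would pass 70% of its speed; a pose out of reach is approached as far as the arm can. A call with a gripper value outside its range is refused whole. "hand" is the finger opening in mm, from 0 to 87, set as the call begins (left out, the last holds). The fingers move at their own pace and stop on an object; the grip force is fixed at half the most. Time passes only in rows, so rows that repeat a pose let the fingers close, or fill a call up. It gives the time, the measured TCP pose, the force, the opening and the grip force at its end, in the units of the state.
- r.get_obs(): the state, without advancing time (a new reading comes with each control period).
- r.get_image(name): name is "scene" or "top" or "wrist"; returns the picture (480x640x3 uint8, red, green, blue); there is no depth.
- r.calibration(name): a dict with "K" (3x3 intrinsics, pixels), "R" (3x3) and "t" (3): a world point X has camera coordinates R X + t. Camera axes: x right, y down, z forward; pixel columns grow to the right and rows downward; lengths in mm; the calibration is good to about 2 mm. The wrist camera is an equidistant fisheye: a pixel r from the principal point sees the ray r / f radians off the axis. A picture is of the moment at which its call begins: read the wrist's pose just before it. calibration takes no time and is no camera call; for the wrist camera it gives the pose at the moment of the call.
- r.hand_in(): hands the job in; it is judged then, once.
The state is a dict: "clock": time; "joints": joint angles; "qd": joint speeds; "joint_efforts": joint torques, N m; "ee_pos": TCP position; "tcp_rot": TCP orientation; "ft_force": force on the tool from outside, world axes, zero at the start; "wrist_torque": the same for the moment, N m; "gripper_width": opening from 0.0 (shut) to 1.0 (fully open); "finger_force": force on a finger pad.
Only numpy, scipy, OpenCV 4.12 (cv2) and the standard library are available. Lean on these libraries where they do the work, as an engineer would, in place of code of your own. Each camera call takes 0.05 s, during which the arm holds its last target. There are 200 camera calls.

## Working session

There is one attempt and no reset: what is moved stays moved. The work goes in short steps, Python scripts to look and compute and a tool call to move; the robot and the scene stay as the last step left them, time stands still between calls to the robot, and variables do not carry over. Pictures are saved under pics/ and viewed, at most 10 in all, crops included, and the job is handed in when it is done.

Besides the shell and the picture viewer there is one more tool, called after "Emit:" as name(argument=value, ...) on one line, values as JSON. send_rows: Moves the arm, as the interface text tells. Its arguments: {"type":"object","properties":{"rows":{"type":"array"},"hand":{"type":"number"}},"required":["rows"]}

```bash
mkdir -p pics
python3 - <<'E'
from plant import r
import cv2
for n in("scene","top"):
    cv2.imwrite(f"pics/{n}0.png",r.get_image(n)[:,:,::-1])
    c=r.calibration(n);print(n,c)
print(r.get_obs(),r.tcp_to_tips)
E
```

```text
scene {'K': array([[433.59424594,   0.        , 320.0602984 ],
       [  0.        , 433.59424594, 234.80099192],
       [  0.        ,   0.        ,   1.        ]]), 'R': array([[-0.12279921,  0.99242682,  0.0030592 ],
       [ 0.7417638 ,  0.09383011, -0.66406503],
       [-0.659323  , -0.07927746, -0.74766856]]), 't': array([  54.01148599, -337.95408961, 1698.20429912])}
top {'K': array([[553.14860133,   0.        , 313.07549322],
       [  0.        , 553.14860133, 234.30586433],
       [  0.        ,   0.        ,   1.        ]]), 'R': array([[-0.02373317, -0.99962854,  0.01339879],
       [-0.99617214,  0.02251898, -0.0844628 ],
       [ 0.0841297 , -0.01535207, -0.99633654]]), 't': array([  15.08559569,  587.08926266, 1379.53982598])}
{'clock': 0.1, 'joints': array([-8.54372679e-01,  3.85467864e-01,  6.74532426e-03, -4.31089602e-04,
       -1.19399898e+00, -2.58590306e-01]), 'qd': array([ 0.00024454, -0.00086789,  0.00264703,  0.00170386,  0.00150665,
        0.00058764]), 'joint_efforts': array([-7.09008655e-04, -3.91689134e+01,  1.87933069e+01,  4.23193708e+00,
        1.34294250e-02, -7.89773571e-05]), 'ee_pos': array([ 276.04235756, -560.18219576,  246.56992448]), 'tcp_rot': array([-2.73896125e-04, -2.26845051e-01,  9.73930365e-01,  9.44304455e-04]), 'ft_force': array([-1.84517403,  0.99769043, -0.61663555]), 'wrist_torque': array([-0.03441995,  0.00442435,  0.00284549]), 'finger_force': 0.0, 'gripper_width': 0.9961277697284807} 25.0
```

View pics/top0.png

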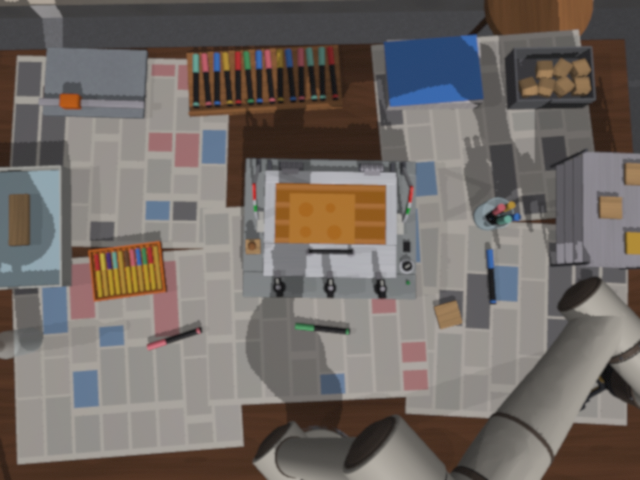

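View pics/scene0.png

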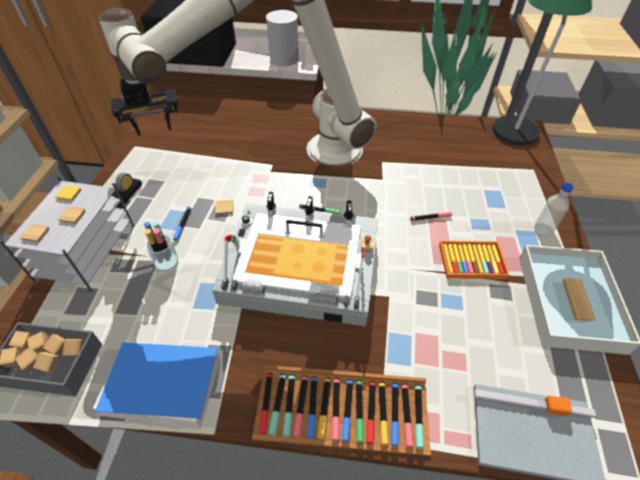

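The top view shows the unit at about px (243–416, 158–298), the knobs near (279,287), (330,287), (381,288) and the handle bar at (308–353, 251). The green marker is at (296–350, 328). I'll enlarge it.

Run:
```python
import cv2
a=cv2.imread("pics/top0.png")[155:305,235:425]
cv2.imwrite("pics/top0c.png",cv2.resize(a,None,fx=4,fy=4,interpolation=cv2.INTER_CUBIC))
```

```text
(no output)
```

View pics/top0c.png

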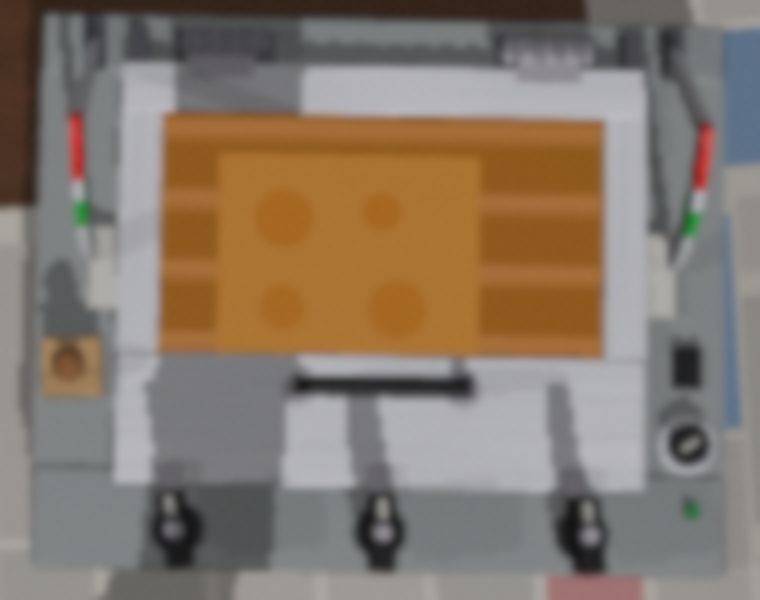

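The crop shows the knob centres at about (176,527), (381,530) and (584,534), with the bars nearly along the unit's x. The handle bar runs from (293,384) to (472,386), and the case's front corners are (30,566) and (722,572).

```bash
cat > h.py <<'E'
import numpy as np
from plant import r
def px(cam,u,v,z):
    c=r.calibration(cam);d=c['R'].T@np.linalg.inv(c['K'])@[u,v,1];o=-c['R'].T@c['t']
    return o+d*(z-o[2])/d[2]
def crop(u,v,z): return px('top',235+(u-1.5)/4,155+(v-1.5)/4,z)
def rot(q):
    from scipy.spatial.transform import Rotation as R
    return R.from_quat(np.roll(q,-1)).as_matrix()
def go(x,y,z,yaw=None):
    "shift in tool axes from measured pose to world target; yaw=desired world angle(deg) of tool y line"
    o=r.get_obs();M=rot(o['tcp_rot']);print('tcp',o['ee_pos'].round(1),'tooly deg',np.degrees(np.arctan2(M[1,1],M[0,1])).round(1))
    print('shift',(M.T@(np.array([x,y,z])-o['ee_pos'])).round(1))
E
python3 - <<'E'
from h import *
np.set_printoptions(suppress=True,precision=1)
c=r.calibration('top');print('cam',-c['R'].T@c['t'])
for p in[(176,527),(381,530),(584,534)]:print('knob',crop(*p,125))
a,b=crop(293,384,136),crop(472,386,136);print('handle',a,b,(a+b)/2,np.linalg.norm(a-b))
for p in[(30,566),(722,572),(44,15),(722,26)]:print('case',crop(*p,80))
for p in[(113,481),(645,489)]:print('lid',crop(*p,94))
go(600,0,300)
M=rot(r.get_obs()['tcp_rot']);print(M)
E
```

```text
cam [ 469.1   23.  1423.9]
knob [458.6  86.4 125. ]
knob [454.  -33.3 125. ]
knob [ 448.8 -152.1  125. ]
handle [540.   16.2 136. ] [536.4 -88.1 136. ] [538.2 -36.  136. ] 104.40661194077494
case [436.9 176.9  80. ]
case [ 423.2 -241.    80. ]
case [774. 164.  80.]
case [ 758.4 -254.2   80. ]
lid [486.7 125.1  94. ]
lid [ 474.3 -193.9   94. ]
tcp [ 276.  -560.2  246.6] tooly deg 116.2
shift [-538.1  359.5  -52.8]
[[-0.9 -0.4 -0. ]
 [-0.4  0.9  0. ]
 [ 0.   0.  -1. ]]
```

Emit:
send_rows(rows=[[-50, 43, 0, 4], [-100, 86, 0, 8], [-150, 129, 5, 12], [-200, 172, 10, 17], [-250, 215, 15, 22]], hand=87)

```text
clock: 0.72
ee_pos: [398.8, -271.6, 233.6]
tcp_rot: [-0.0, -0.035, 0.999, 0.0]
ft_force: [0.1, 0.0, 0.4]
gripper_width: 1.0
finger_force: 0.0
```

```bash
python3 -c "
from h import *
go(449,-153,215)"
```

```text
tcp [ 398.8 -271.6  233.6] tooly deg 94.0
shift [-58.5 114.8  18.6]
```

Emit:
send_rows(rows=[[-20, 40, 5, 0], [-40, 80, 12, 0], [-58, 115, 18, 0], [-58, 115, 18, 0], [-58, 115, 18, 0]])

```text
clock: 1.35
ee_pos: [447.7, -154.7, 215.7]
tcp_rot: [-0.0, -0.037, 0.999, -0.0]
ft_force: [-0.0, 0.6, -0.0]
gripper_width: 0.997
finger_force: 0.0
```

Run:
```python
from h import *
import cv2
go(449,-153,134)
c=r.calibration('wrist');print(c)
im=r.get_image('wrist')[:,:,::-1];cv2.imwrite('pics/w1.png',im)
# predicted pixels
def pr(X):
    p=c['R']@X+c['t'];t=np.arctan2(np.hypot(p[0],p[1]),p[2]);a=np.arctan2(p[1],p[0]);f=c['K'][0,0];return (c['K'][0,2]+f*t*np.cos(a),c['K'][1,2]+f*t*np.sin(a))
for X in[(449.4,-153,146),(453.8,-33,146),(538,-36,136)]:print(X,pr(np.array(X)))
```

```text
tcp [ 447.7 -154.7  215.7] tooly deg 94.3
shift [-1.5  1.6 81.7]
{'K': array([[371.64829954,   0.        , 322.6663691 ],
       [  0.        , 371.64829954, 236.09012662],
       [  0.        ,   0.        ,   1.        ]]), 'R': array([[-7.49992813e-02,  9.97183362e-01,  6.70572861e-04],
       [ 9.64119782e-01,  7.23407701e-02,  2.55420943e-01],
       [ 2.54653005e-01,  1.98028997e-02, -9.66829712e-01]]), 't': array([ 188.58545974, -444.70402304,  249.03799696])}
(449.4, -153, 146) (np.float64(326.74378383889126), np.float64(261.12475431038))
(453.8, -33, 146) (np.float64(507.77249762971974), np.float64(278.2344973155802))
(538, -36, 136) (np.float64(470.51550736205775), np.float64(375.6504420091675))
```

View pics/w1.png

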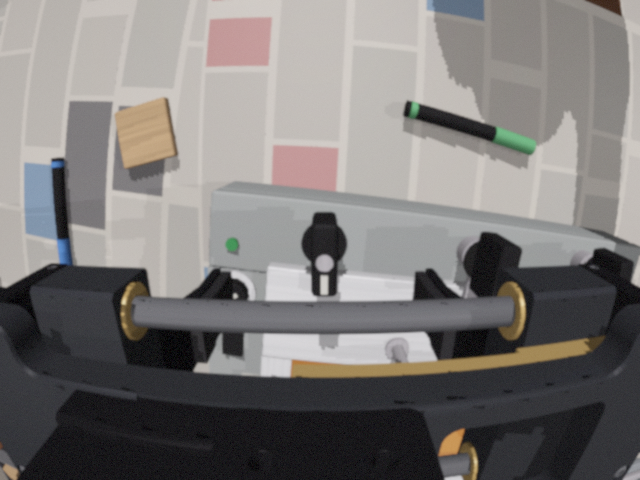

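The wrist view shows the right knob's bar from (324,213) to (324,295). It's vertical in the image, so it's aligned with the tool, and it lies within about 3 mm of the prediction. Next I descend and grip it.

Emit:
send_rows(rows=[[0, 1, 30, 0], [0, 1, 60, 0], [0, 1, 82, 0], [0, 1, 82, 0], [0, 1, 82, 0]], hand=50)

```text
clock: 2.02
ee_pos: [448.3, -154.3, 134.8]
tcp_rot: [0.001, -0.036, 0.999, -0.0]
ft_force: [-0.1, 0.1, 0.1]
gripper_width: 0.594
finger_force: 0.0
```

Emit:
send_rows(rows=[[0, 0, 0, 0], [0, 0, 0, 0], [0, 0, 0, 0], [0, 0, 0, 0], [0, 0, 0, 0]], hand=0)

```text
clock: 2.65
ee_pos: [447.9, -153.8, 134.0]
tcp_rot: [0.0, -0.037, 0.999, -0.0]
ft_force: [0.5, -2.1, 0.2]
gripper_width: 0.185
finger_force: 30.0
```

Emit:
send_rows(rows=[[0, 0, 0, -9], [0, 0, 0, -18], [0, 0, 0, -27], [0, 0, 0, -36], [0, 0, 0, -45]])

```text
clock: 3.28
ee_pos: [448.1, -154.3, 134.0]
tcp_rot: [-0.0, -0.419, 0.908, -0.001]
ft_force: [0.1, -4.9, -1.2]
gripper_width: 0.183
finger_force: 30.0
```

Emit:
send_rows(rows=[[0, 0, 0, -9], [0, 0, 0, -18], [0, 0, 0, -25], [0, 0, 0, -30], [0, 0, 0, -32]])

```text
clock: 3.9
ee_pos: [448.4, -154.4, 134.1]
tcp_rot: [-0.0, -0.652, 0.759, -0.001]
ft_force: [1.5, -5.5, -0.8]
gripper_width: 0.179
finger_force: 30.0
```

```bash
python3 -c "
from h import *
go(449,-153,134);o=r.get_obs();print(o['wrist_torque'],o['ft_force'],o['joints'])"
```

```text
tcp [ 448.4 -154.4  134.1] tooly deg 171.3
shift [-1.5 -0.4  0.1]
[-1.50025984 -0.27801759 -0.24263727] [ 1.5433462  -5.52192256 -0.83043119] [ 0.01287778  0.25344372 -0.51171709  0.00191722 -0.80453925 -0.16577502]
```

Emit:
send_rows(rows=[[0, 0, 0, -2], [0, 0, 0, -4], [0, 0, 0, -5], [0, 0, 0, -5], [0, 0, 0, -5]])

```text
clock: 4.53
ee_pos: [448.5, -154.1, 134.1]
tcp_rot: [0.0, -0.683, 0.731, -0.001]
ft_force: [1.9, -5.1, -1.5]
gripper_width: 0.195
finger_force: 30.1
```

```bash
python3 -c "
from h import *
go(449,-153,134);o=r.get_obs();print(o['wrist_torque'],o['ft_force'])"
```

```text
tcp [ 448.5 -154.1  134.1] tooly deg 176.1
shift [-1.1 -0.4  0.1]
[-1.63359914 -0.46855083 -0.89798731] [ 1.87463304 -5.08370966 -1.48677876]
```

Emit:
send_rows(rows=[[0, 0, 0, 0], [0, 0, 0, 0], [0, 0, 0, 0], [0, 0, -30, 0], [0, 0, -65, 0]], hand=50)

```text
clock: 5.15
ee_pos: [447.1, -153.4, 199.0]
tcp_rot: [-0.001, -0.684, 0.73, 0.001]
ft_force: [0.7, 0.8, -0.3]
gripper_width: 0.563
finger_force: 0.0
```

Emit:
send_rows(rows=[[-20, 0, 0, 9], [-50, 1, 0, 18], [-80, 2, 0, 27], [-105, 3, 0, 36], [-120, 3, 0, 45]])

```text
clock: 5.78
ee_pos: [452.4, -32.5, 198.9]
tcp_rot: [-0.0, -0.35, 0.937, 0.0]
ft_force: [0.1, 0.6, 0.2]
gripper_width: 0.572
finger_force: 0.0
```

Emit:
send_rows(rows=[[0, 0, 0, 9], [0, 0, 0, 18], [0, 0, 0, 27], [0, 0, 0, 36], [0, 0, 0, 43]])

```text
clock: 6.4
ee_pos: [452.4, -33.5, 198.8]
tcp_rot: [-0.0, 0.017, 1.0, 0.0]
ft_force: [-0.0, -0.7, 0.4]
gripper_width: 0.578
finger_force: 0.0
```

Run:
```python
from h import *
import cv2
go(453,-33.5,134)
im=r.get_image('wrist')[:,:,::-1];cv2.imwrite('pics/w2.png',im)
c=r.calibration('wrist')
def pr(X):
    p=c['R']@X+c['t'];t=np.arctan2(np.hypot(p[0],p[1]),p[2]);a=np.arctan2(p[1],p[0]);f=c['K'][0,0];return (c['K'][0,2]+f*t*np.cos(a),c['K'][1,2]+f*t*np.sin(a))
for X in[(453,-33.5,146),(430,-33.5,146),(476,-33.5,146),(458,87,146)]:print(X,pr(np.array(X)))
```

```text
tcp [452.4 -33.5 198.8] tooly deg 88.0
shift [-0.7  0.  64.8]
(453, -33.5, 146) (np.float64(324.03584176532854), np.float64(268.62512568051596))
(430, -33.5, 146) (np.float64(322.514491120663), np.float64(227.69184029048103))
(476, -33.5, 146) (np.float64(325.4444842250006), np.float64(306.55720462198764))
(458, 87, 146) (np.float64(522.6379546848781), np.float64(266.3861735365193))
```

View pics/w2.png

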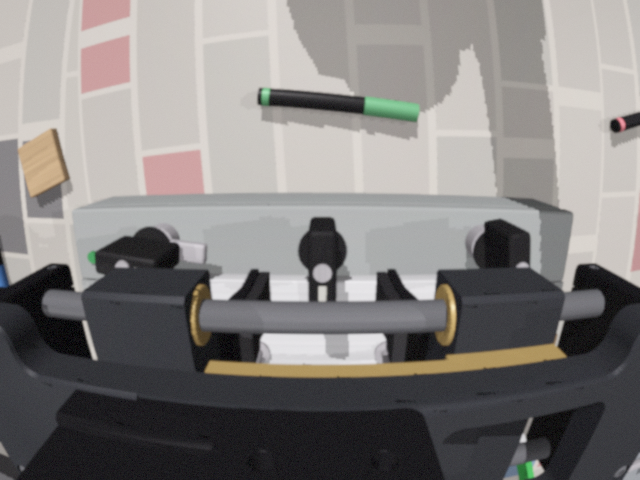

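The right knob's finger now lies along the rim. The middle bar is vertical at u≈322, from 217 to about 300, with its axis disc at (322,272), so it's aligned within about 2 mm. Next I descend on it.

Emit:
send_rows(rows=[[-1, -1, 30, 0], [-1, -1, 65, 0], [-1, -1, 65, 0], [-1, -1, 65, 0], [-1, -1, 65, 0]])

```text
clock: 7.08
ee_pos: [454.7, -34.5, 135.3]
tcp_rot: [0.001, 0.015, 1.0, 0.0]
ft_force: [-0.2, 0.6, 0.8]
gripper_width: 0.575
finger_force: 0.0
```

Emit:
send_rows(rows=[[0, 0, 0, 0], [0, 0, 0, 0], [0, 0, 0, 0], [0, 0, 0, 0], [0, 0, 0, 0]], hand=0)

```text
clock: 7.7
ee_pos: [453.7, -34.1, 133.9]
tcp_rot: [0.0, 0.016, 1.0, 0.001]
ft_force: [-0.5, 3.3, 2.5]
gripper_width: 0.18
finger_force: 30.0
```

Emit:
send_rows(rows=[[0, 0, 0, -9], [0, 0, 0, -18], [0, 0, 0, -27], [0, 0, 0, -36], [0, 0, 0, -45]])

```text
clock: 8.32
ee_pos: [453.6, -33.9, 133.9]
tcp_rot: [0.0, -0.37, 0.929, 0.001]
ft_force: [-2.4, 5.2, 1.3]
gripper_width: 0.178
finger_force: 30.0
```

Emit:
send_rows(rows=[[0, 0, 0, -9], [0, 0, 0, -18], [0, 0, 0, -27], [0, 0, 0, -36], [0, 0, 0, -41]])

```text
clock: 8.95
ee_pos: [453.5, -33.9, 134.0]
tcp_rot: [0.001, -0.671, 0.742, 0.001]
ft_force: [-2.0, 3.5, 3.2]
gripper_width: 0.188
finger_force: 30.1
```

```bash
python3 -c "
from h import *
go(453,-33.5,134);o=r.get_obs();print(o['wrist_torque'],o['ft_force'])"
```

```text
tcp [453.5 -33.9 134. ] tooly deg 174.3
shift [-0.3  0.5 -0. ]
[ 1.24487264  0.53108971 -0.78911193] [-1.96172795  3.53905011  3.2089758 ]
```

Emit:
send_rows(rows=[[0, 0, 0, 0], [0, 0, 0, 0], [0, 0, 0, 0], [0, 0, -30, 0], [0, 0, -65, 0]], hand=50)

```text
clock: 9.57
ee_pos: [453.2, -35.0, 199.1]
tcp_rot: [-0.001, -0.67, 0.742, 0.0]
ft_force: [1.3, -0.3, 0.7]
gripper_width: 0.564
finger_force: 0.0
```

Emit:
send_rows(rows=[[-20, 1, 0, 9], [-50, 3, 0, 18], [-80, 5, 0, 27], [-105, 7, 0, 36], [-120, 7, 0, 45]])

```text
clock: 10.2
ee_pos: [458.8, 86.3, 198.8]
tcp_rot: [-0.0, -0.334, 0.943, -0.0]
ft_force: [-0.3, -0.0, -0.2]
gripper_width: 0.574
finger_force: 0.0
```

Emit:
send_rows(rows=[[0, 0, 0, 9], [0, 0, 0, 18], [0, 0, 0, 27], [0, 0, 0, 32], [0, 0, 0, 32]])

```text
clock: 10.82
ee_pos: [458.8, 85.2, 198.8]
tcp_rot: [-0.0, -0.063, 0.998, -0.0]
ft_force: [-0.6, 0.5, 0.1]
gripper_width: 0.571
finger_force: 0.0
```

Run:
```python
from h import *
import cv2
go(458,86.5,134)
im=r.get_image('wrist')[:,:,::-1];cv2.imwrite('pics/w3.png',im)
c=r.calibration('wrist')
def pr(X):
    p=c['R']@X+c['t'];t=np.arctan2(np.hypot(p[0],p[1]),p[2]);a=np.arctan2(p[1],p[0]);f=c['K'][0,0];return (c['K'][0,2]+f*t*np.cos(a),c['K'][1,2]+f*t*np.sin(a))
for X in[(458,86.5,146)]:print(X,pr(np.array(X)))
```

```text
tcp [458.8  85.2 198.8] tooly deg 97.3
shift [ 0.6  1.4 64.8]
(458, 86.5, 146) (np.float64(326.86469075645573), np.float64(266.74418413785867))
```

View pics/w3.png

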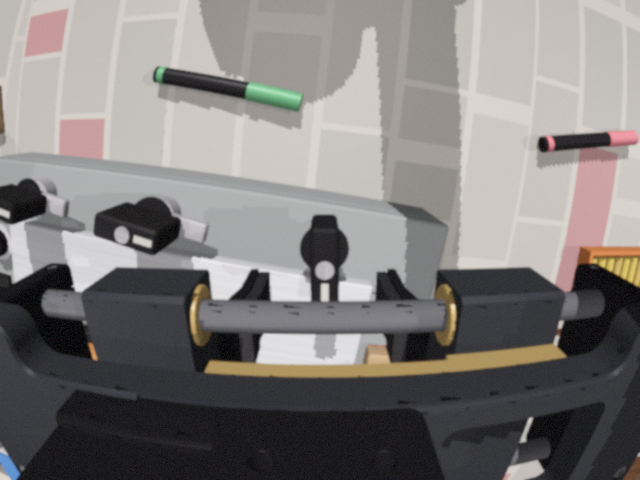

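The left knob's bar is vertical at u≈324, from 214 to about 300, with its disc at (325,270), so it's aligned. The middle knob is swung off.

Emit:
send_rows(rows=[[0, 1, 30, 0], [0, 1, 65, 0], [0, 1, 65, 0], [0, 1, 65, 0], [0, 1, 65, 0]])

```text
clock: 11.5
ee_pos: [459.6, 86.8, 135.3]
tcp_rot: [0.001, -0.063, 0.998, 0.001]
ft_force: [-0.8, -0.9, 1.0]
gripper_width: 0.574
finger_force: 0.0
```

Emit:
send_rows(rows=[[0, 0, 0, 0], [0, 0, 0, 0], [0, 0, 0, 0], [0, 0, 0, 0], [0, 0, 0, 0]], hand=0)

```text
clock: 12.12
ee_pos: [458.7, 86.1, 133.9]
tcp_rot: [-0.0, -0.063, 0.998, -0.0]
ft_force: [0.2, -1.2, 0.0]
gripper_width: 0.181
finger_force: 30.0
```

Emit:
send_rows(rows=[[0, 0, 0, -9], [0, 0, 0, -18], [0, 0, 0, -27], [0, 0, 0, -36], [0, 0, 0, -45]])

```text
clock: 12.75
ee_pos: [458.5, 86.4, 133.9]
tcp_rot: [-0.0, -0.442, 0.897, 0.0]
ft_force: [-0.5, 0.4, 0.9]
gripper_width: 0.182
finger_force: 30.0
```

Emit:
send_rows(rows=[[0, 0, 0, -9], [0, 0, 0, -18], [0, 0, 0, -27], [0, 0, 0, -32], [0, 0, 0, -33]])

```text
clock: 13.38
ee_pos: [458.3, 86.7, 133.9]
tcp_rot: [0.0, -0.676, 0.737, 0.001]
ft_force: [-2.7, 2.1, 3.1]
gripper_width: 0.191
finger_force: 30.1
```

```bash
python3 -c "
from h import *
go(458,86.5,134);o=r.get_obs();print(o['wrist_torque'],o['ft_force'])"
```

```text
tcp [458.3  86.7 133.9] tooly deg 175.1
shift [ 0.2  0.3 -0.1]
[ 0.69586885  0.86391008 -0.86642844] [-2.70166245  2.10934945  3.09199029]
```

Emit:
send_rows(rows=[[0, 0, 0, 0], [0, 0, 0, 0], [0, 0, 0, 0], [0, 0, -30, 0], [0, 0, -70, 0]], hand=50)

```text
clock: 14.0
ee_pos: [458.1, 86.0, 203.8]
tcp_rot: [-0.002, -0.677, 0.736, 0.0]
ft_force: [0.1, 0.4, 0.6]
gripper_width: 0.565
finger_force: 0.0
```

Emit:
send_rows(rows=[[30, -23, 0, -1], [65, -50, 0, -2], [100, -77, 0, -2.6], [116, -90, 0, -2.6], [116, -90, 0, -2.6]])

```text
clock: 14.62
ee_pos: [539.1, -37.9, 203.3]
tcp_rot: [-0.0, -0.693, 0.721, 0.0]
ft_force: [-0.6, -0.5, 0.3]
gripper_width: 0.573
finger_force: 0.0
```

Run:
```python
from h import *
import cv2
go(537.5,-37,142)
im=r.get_image('wrist')[:,:,::-1]
c=r.calibration('wrist')
def pr(X):
    p=c['R']@X+c['t'];t=np.arctan2(np.hypot(p[0],p[1]),p[2]);a=np.arctan2(p[1],p[0]);f=c['K'][0,0];return (c['K'][0,2]+f*t*np.cos(a),c['K'][1,2]+f*t*np.sin(a))
t=r.get_image('top')[:,:,::-1]
k=cv2.resize(t[155:305,235:425],(640,505),interpolation=cv2.INTER_CUBIC)
cv2.imwrite('pics/w4.png',im)
for X in[(537.5,-37,142),(539.6,15,142),(535.4,-89,142)]:print(X,pr(np.array(X)))
```

```text
tcp [539.1 -37.9 203.3] tooly deg 177.7
shift [-0.8  1.6 61.3]
(537.5, -37, 142) (np.float64(326.58375652040024), np.float64(266.1373470646395))
(539.6, 15, 142) (np.float64(326.0821323491568), np.float64(344.4756880201317))
(535.4, -89, 142) (np.float64(327.01694214875374), np.float64(174.36592575603356))
```

View pics/w4.png

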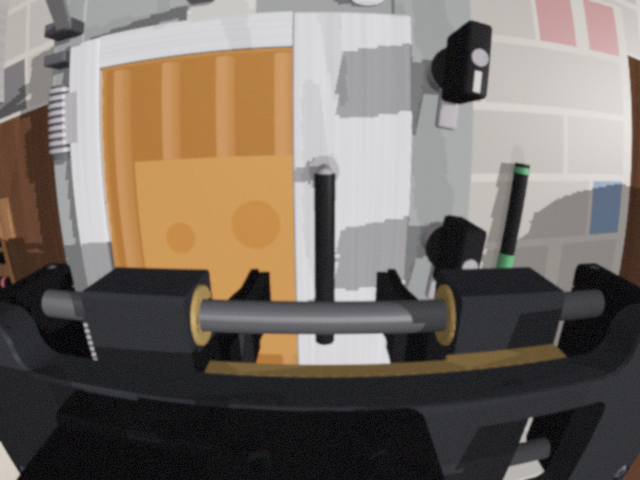

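The handle bar runs vertically at u≈325, from v≈172 to 344, which matches the prediction within 1 mm. The right and middle knobs are swung off. Next I descend and grip the bar.

Emit:
send_rows(rows=[[-1, 1, 30, 0], [-1, 1, 61, 0], [-1, 1, 61, 0], [-1, 1, 61, 0], [-1, 1, 61, 0]])

```text
clock: 15.35
ee_pos: [538.6, -35.3, 144.5]
tcp_rot: [0.001, -0.694, 0.72, -0.001]
ft_force: [0.1, 0.2, -0.0]
gripper_width: 0.576
finger_force: 0.0
```

Emit:
send_rows(rows=[[0, 0, 0, 0], [0, 0, 0, 0], [0, 0, 0, 0], [0, 0, 0, 0], [0, 0, 0, 0]], hand=0)

```text
clock: 15.98
ee_pos: [538.2, -35.7, 143.0]
tcp_rot: [0.0, -0.694, 0.72, -0.0]
ft_force: [2.2, -0.6, -0.7]
gripper_width: 0.128
finger_force: 30.0
```

Run:
```python
from h import *
go(537.5,-37,142);print(r.get_obs()['ft_force'])
M=rot(r.get_obs()['tcp_rot'])
u=np.array([np.cos(-.0407),np.sin(-.0407),0])
for f in np.arange(.054,.541,.054):
    a=.2292+f;d=(210-215.6*np.cos(a))*u+[0,0,215.6*np.sin(a)-49];print(f.round(3),(M.T@d).round(1))
```

```text
tcp [538.2 -35.7 143. ] tooly deg 177.8
shift [1.3 0.7 1. ]
[ 2.1783615  -0.5887356  -0.69211614]
0.054 [  0.   -3.  -11.2]
0.108 [  0.   -6.6 -22.3]
0.162 [  0.  -10.7 -33.2]
0.216 [  0.  -15.5 -43.8]
0.27 [  0.1 -20.8 -54.2]
0.324 [  0.1 -26.6 -64.2]
0.378 [  0.1 -33.  -74. ]
0.432 [  0.1 -39.9 -83.3]
0.486 [  0.1 -47.3 -92.3]
0.54 [   0.2  -55.2 -100.9]
```

Emit:
send_rows(rows=[[0, -3, -11, 0], [0, -6.6, -22.3, 0], [0, -10.7, -33.2, 0], [0, -15.5, -43.8, 0], [0, -20.8, -54.2, 0]])

```text
clock: 16.6
ee_pos: [557.8, -36.5, 196.9]
tcp_rot: [-0.001, -0.693, 0.721, 0.001]
ft_force: [2.5, -1.5, -12.6]
gripper_width: 0.127
finger_force: 30.0
```

Emit:
send_rows(rows=[[0, -5.8, -10, 0], [0, -12.2, -19.8, 0], [0, -19, -29, 0], [0, -26.5, -38, 0], [0, -34.4, -46.7, 0]])

```text
clock: 17.23
ee_pos: [590.4, -37.8, 244.1]
tcp_rot: [-0.003, -0.693, 0.72, 0.002]
ft_force: [-8.0, 1.9, -6.4]
gripper_width: 0.128
finger_force: 30.0
```

Emit:
send_rows(rows=[[0, 0, 0, 0], [0, 0, 0, 0], [0, 0, 0, 0], [0, 0, 0, 0], [0, 0, 0, 0]])

```text
clock: 17.85
ee_pos: [590.6, -37.8, 244.4]
tcp_rot: [-0.002, -0.694, 0.72, 0.002]
ft_force: [-7.1, 0.8, -4.8]
gripper_width: 0.125
finger_force: 30.0
```

Run:
```python
from h import *
import cv2
o=r.get_obs();print(o['ee_pos'],o['ft_force'],o['finger_force'],o['gripper_width'])
u=np.array([np.cos(-.0407),np.sin(-.0407)])
h=210-(o['ee_pos'][:2]-[538.2,-35.7])@u; z=49+o['ee_pos'][2]-143
print('angle',np.arctan2(z,h)-.2292,np.hypot(h,z))
s=r.get_image('scene')[:,:,::-1][190:330,205:395]
cv2.imwrite('pics/s5.png',cv2.resize(s,None,fx=4,fy=4,interpolation=cv2.INTER_CUBIC))
```

```text
[590.61878661 -37.80970757 244.42696211] [-7.07520856  0.76259206 -4.82596875] 30.003050565719604 0.12463476765743269
angle 0.5331093756469213 217.82272296205363
```

View pics/s5.png

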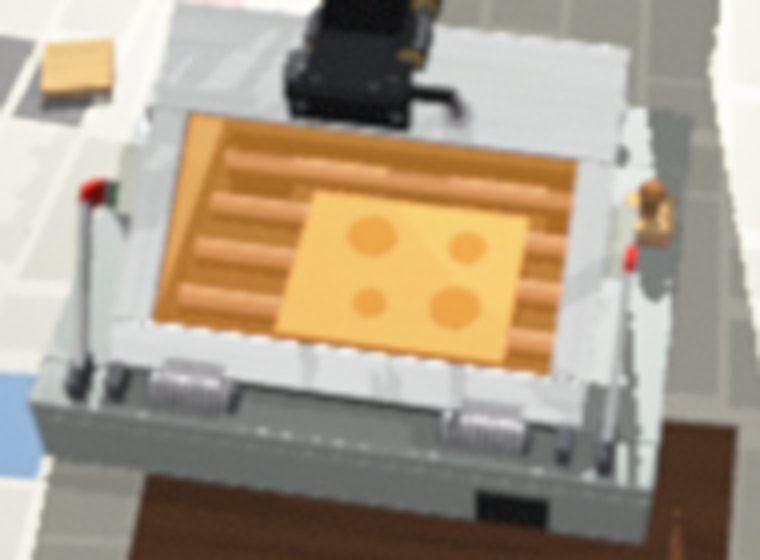

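The lid is up, and on the left scale its white pointer at (120,195) lies level with the green, below the red at (92,190). The arm's pose gives an angle of about 0.53 rad, and the hold is steady.

```bash
python3 -c "
from plant import r
print(r.hand_in())"
```

```text
the job is handed in; nothing more can be done
None
```

I turned all three knobs to their end stops and handed in while holding the lid still by its handle at about 0.53 rad, in the green sector; no verdict on the judging was returned.

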